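# Scrub out the tilted plaster cup

## Task

Take the long brush out of the terracotta pot and scrub out the blue cup that lies tilted in its cradle: push the brush down along the inside of the cup until its bristles press gently on the hard plaster left at the bottom and are felt to give, hold for a moment, draw it back up to the cup's mouth, and do so for three down-strokes in all. Then pull the brush out and stand it back upright in the terracotta pot on its bristles, let go, and leave the pot and the other things where they are.

Things in the scene. Friction and masses are not known exactly. Their poses are not given: they have to be found in the camera images.
- brush_center (a point): A round brush, 200 mm long, 0.1 to 0.25 kg, standing upright on its bristles in the terracotta pot. Its wooden handle is round, 24 mm across, and runs straight from 100 to 190 mm from the bristle end. This point is on the axis, half-way (100 mm from the bristle end); z runs along the axis from the bristles to the handle end.
- brush_tip (a point): Centre of the brush's flat bristle end, on the axis 100 mm below brush_center; axes as there. The black bristle head is 38 mm across, the steel ferrule above it 39 mm, up to 66 mm from this end. The bristles give: they yield from 2.5 N on, 1 mm more per 0.5 N, up to 14 mm (about 9.5 N), then are solid. This point does not move when they are pressed in.
- brush: The whole brush, with the same axes; origin at the bristle end, as brush_tip.
- pot: Terracotta pot, open at the top, 92 mm across the rim, 70 mm tall, wall 5 mm, narrowing somewhat downwards, loose, 0.9 kg; the brush stands in it. Origin at the centre of its underside.
- pot_in (a point): Centre of the pot's inner floor.
- cup: The blue cup, fixed in a wooden cradle and leaning 32 degrees from upright, its mouth towards the robot's side. Outside 72 mm across at the bottom, 76 at the mouth, wall 4 mm (inside 64 to 68 mm), 118 mm long. Origin at the centre of its underside; z is the cup's axis and points out of its mouth.
- cup_mouth (a point): Centre of the cup's mouth, 118 mm from the cup's origin along its axis; z points out of the cup.
- cup_base: The bottom of the blue cup with the white hard plaster set in it. Origin at the centre of the cup's underside, axes as cup. The plaster's flat face lies square to the axis, somewhere from 12 to 52 mm above this origin (66 to 106 mm below the mouth): it differs each time and no reading tells it. It is hard and does not move.
- stand: The wooden cradle that carries the cup: base board 180 x 130 x 18 mm, two cheeks beside the cup 130 mm tall; fixed. Origin at the centre of its underside, z up; the cup leans to its -x.
- beaker_c (a point): An empty white plastic beaker, 74 mm across and 100 mm tall, open at the top; a bystander. Point half-way up on its axis.
- rasp_c (a point): A rasp lying flat: steel blade 130 x 28 mm, wooden handle; a bystander. Point near its middle.
- spatula_c (a point): A spatula lying flat, 200 mm long; a bystander. Point at its middle.
- jar_c (a point): A closed white jar with red cap, 70 mm across, 100 mm tall; a bystander. Point half-way up on its axis.
- bowl_c (a point): A green plastic bowl, 130 mm across, 55 mm tall; a bystander. Point half-way up on its axis.
- arch_c (a point): A small white plaster arch, 50 x 110 mm, 132 mm tall; a bystander. Point on its middle, half-way up.
Things that resemble listed ones, but are neither listed nor needed, are in the scene too. What is shaped like the brush but red is not meant.

How it is judged:
On the way, in this order (a step that is already met when the one before it is completed fails the run):
1. the brush is lifted clear out of the terracotta pot (height (world z) of brush_tip above 0.09 m and contact force between brush and the fingers above 1 N), for 0.1 s.
2. first down-stroke: the bristles press on the hard plaster inside the tilted cup with 3 to 20 N for 0.15 s (x of brush_tip in the frame of cup between -0.03 and 0.03 m and y of brush_tip in the frame of cup between -0.03 and 0.03 m and z of brush_tip in the frame of cup between 0 and 0.07 m and contact force between brush and cup_base between 3 and 20 N), for 0.15 s.
3. first up-stroke: the held brush's bristle end is drawn up to within 35 mm of the cup's mouth (or just beyond it) (x of brush_tip in the frame of cup between -0.03 and 0.03 m and y of brush_tip in the frame of cup between -0.03 and 0.03 m and z of brush_tip in the frame of cup above 0.083 m and contact force between brush and the fingers above 1 N), for 0.05 s.
4. second down-stroke: the bristles press on the hard plaster inside the tilted cup with 3 to 20 N for 0.15 s (all of step 2), for 0.15 s.
5. second up-stroke: the held brush's bristle end is drawn up to within 35 mm of the cup's mouth (or just beyond it) (all of step 3), for 0.05 s.
6. third down-stroke: the bristles press on the hard plaster inside the tilted cup with 3 to 20 N for 0.15 s (all of step 4), for 0.15 s.
7. the brush is drawn right out of the cup (z of brush_tip in the frame of cup above 0.125 m and contact force between brush and the fingers above 1 N), for 0.1 s.
At the end, for the whole second after the job is handed in: The brush stands upright (within 0.2 rad) on its bristles on the floor of the terracotta pot, its bristle end within 30 mm of the pot's axis and under 20 mm above the table, released and at rest; the pot is upright (angle between brush's own z axis and vertical below 0.2 rad and horizontal distance between brush_tip and pot_in below 0.03 m and distance between brush_tip and pot_in below 0.032 m and height (world z) of brush_tip below 0.02 m and linear speed of brush below 0.03 m/s and angle between pot's own z axis and vertical below 0.1 rad and contact force between the fingers and brush below 0.1 N); the robot touches nothing.
It fails at once if the brush is pushed against the cup, its plaster or the cradle with more than 30 N (contact force between brush and stand above 30 N).
It fails at once if the pot is shifted more than 50 mm or tipped (distance of pot from where it was at the start of the episode above 0.05 m or angle between pot's own z axis and vertical above 0.4 rad).
It fails at once if a bystander is moved more than 40 mm (distance of any of beaker_c, rasp_c, spatula_c, jar_c, bowl_c, arch_c from where it was at the start of the episode above 0.04 m).
It also fails if it takes over 67 s, if anything falls off the work surface, if the arm or the gripper's body presses on something with over 40 N, if the wrist force passes 120 N, or if a joint passes its speed limit or range.

## Robot

A 6-joint arm with a two-finger parallel gripper is mounted at the origin on the work surface. World frame = base frame: x ahead of the robot, y to its left, z up, the work surface at z = 0. Lengths are in m, angles in rad, forces in N, time in s.
With the tool pointing down it reaches from about 0.35 to 0.775 m from the base axis. Payload 5.5 kg.
Tool frame: the origin (TCP) lies on the centre line of the jaws, within the pads' length; the fingertips stand 11 mm ahead of it and the grasp point (between the pads) lies 8 mm behind it; z points along the fingers, y is the line along which they close (so a half turn about z gives the same grasp; the last joint's range is limited). The gripper opens to 85 mm and grips with 20 to 120 N. Pads are 22 mm wide; open, the fingers measure 114 mm over their backs; the gripper's body (76 mm by 85 mm) begins 54 mm behind the grasp point. The pads swing forward as they close: fully open they stand 13 mm farther back than shut.
Start: joints at [-1.432, 0.313, 0.046, 1.304, 0, 1.431], TCP at [0.158, -0.553, 0.242] pointing down, gripper open.
Joint ranges: [-2.76, 2.76], [-0.86, 1.69], [-1.03, 1.26], [-2.2, 2.34], [-1.47, 1.5], [-3.14, 3.14]. Speed limits (rad/s): [2.57, 2.57, 3.14, 3.14, 3.14, 3.14].

## Interface

Orientations are given as a unit quaternion [w, x, y, z].
In Python, from workcell import get_state, eyes, env gives the robot as it stands.
- The arm moves only by the shell command python3 -m inch 'ROWS' [OPENING] [FORCE]. ROWS is JSON, one flat list of numbers, 4 for each row, row after row: the shift along the tool's x, y, z in cm, then the turn about the tool's z in rad. A call has exactly 5 rows; each row shifts and turns the commanded pose from where the row before left it, along the tool's axes as they then stand; what a row does not reach is not made up. A row lasts 1/12 s, in which the tool goes at most 41.7 mm and 7.16 degrees, less where a joint would pass 70% of its speed; a pose out of reach is approached as far as the arm can. A call is refused whole if a number of a shift passes 4.17 or a number of a turn 0.125, either way. A call with a gripper value outside its range is refused whole. OPENING is the opening, from -1 (shut) to 1 (fully open), set as the call begins (- or left out, the last holds). The fingers move at their own pace and stop on an object; FORCE is the grip in N (left out, the last holds). Time passes only in rows, so rows that do not move let the fingers close, or fill a call up. It gives the time, the measured TCP pose, the force, the opening and the grip force at its end, in the units of the state.
- get_state(): the state, without advancing time (a new reading comes with each control period).
- eyes.read_camera(name): name is "scene" or "side" or "wrist"; returns the picture (400x640x3 uint8, red, green, blue); there is no depth.
- eyes.camera_info(name): a dict with "fovy" (degrees; the focal length in pixels is half the picture's height over the tangent of half this angle, whatever the lens; pixels are square), "cx", "cy" (the principal point, pixels), "D" ([k1, k2, p1, p2, k3] as OpenCV has them; the pictures are not rectified), "xyz" and "orientation" of the camera in the world. Camera axes: x right, y down, z forward; pixel columns grow to the right and rows downward; lengths in m; the calibration is good to about 2 mm. A picture is of the moment at which its call begins: read the wrist's pose just before it. camera_info takes no time and is no camera call; for the wrist camera it gives the pose at the moment of the call.
- env.hand_in(): hands the job in; it is judged then, once.
The state is a dict: "clock": time; "joint_pos": joint angles; "qvel": joint speeds; "tau": joint torques, N m; "tcp_pos": TCP position; "orientation": TCP orientation; "wrist_force": force on the tool from outside, world axes, zero at the start; "ft_torque": the same for the moment, N m; "finger_gap": finger opening in m; "grip_force": force on a finger pad.
Only numpy, scipy, OpenCV 4.12 (cv2) and the standard library are available. Lean on these libraries where they do the work, as an engineer would, in place of code of your own. Each camera call takes 0.05 s, during which the arm holds its last target. There are 200 camera calls.

## Working session

There is one attempt and no reset: what is moved stays moved. The work goes in short steps, Python scripts to look and compute and a shell command to move; the robot and the scene stay as the last step left them, time stands still between calls to the robot, and variables do not carry over. Pictures are saved under pics/ and viewed, at most 10 in all, crops included, and the job is handed in when it is done.

```bash
ls; mkdir -p pics
python3 - <<'E'
from workcell import get_state, eyes, env
import cv2,numpy as np
print(get_state())
for n in("scene","side"):
    print(n,eyes.camera_info(n)); cv2.imwrite(f"pics/{n}0.png",eyes.read_camera(n)[:,:,::-1])
E
```

```text
pics
{'clock': 0.0, 'joint_pos': array([-1.43158323e+00,  3.13962881e-01,  4.49436127e-02,  1.30356672e+00,
       -5.27467813e-06,  1.43118015e+00]), 'qvel': array([ 0.00027618, -0.00140027, -0.00050949,  0.00096086, -0.00037197,
        0.00111118]), 'tau': array([-8.79477302e-04, -4.80629575e+01,  2.98530579e+01,  1.97017263e-02,
       -1.57771728e-04,  1.99026084e-05]), 'tcp_pos': array([ 0.15816846, -0.55230365,  0.24141572]), 'orientation': array([-8.94829557e-04,  9.90297113e-01,  1.38963402e-01, -2.45699056e-06]), 'wrist_force': array([-0.14531022, -0.10063644,  0.08412601]), 'ft_torque': array([-0.00090957,  0.01566679,  0.06599128]), 'grip_force': 0.0, 'finger_gap': 0.08536186278589117}
scene {'fovy': 57.74108937325308, 'cx': 319.757993583957, 'cy': 200.6918090167453, 'D': array([-0.07701649,  0.        ,  0.        ,  0.        ,  0.        ]), 'xyz': array([1.29661098, 0.37536354, 1.04312422]), 'orientation': array([-0.19274654,  0.50777715,  0.7807179 , -0.30901568])}
side {'fovy': 48.91808153614484, 'cx': 313.9236277400412, 'cy': 191.95060506214523, 'D': array([-0.06799772,  0.        ,  0.        ,  0.        ,  0.        ]), 'xyz': array([-0.07803492,  0.84440336,  0.72116275]), 'orientation': array([ 0.16536666, -0.25730793,  0.8225464 , -0.47944126])}
```

View pics/scene0.png

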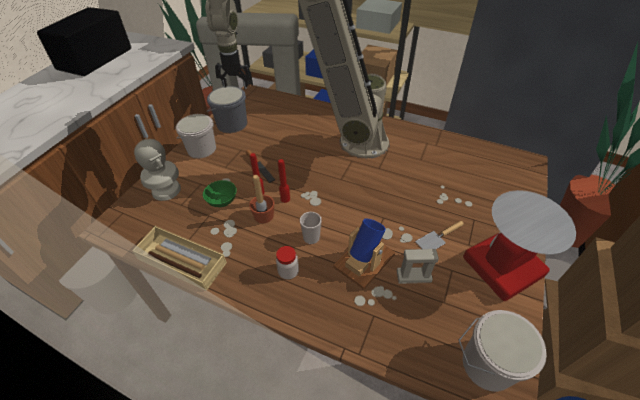

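View pics/side0.png

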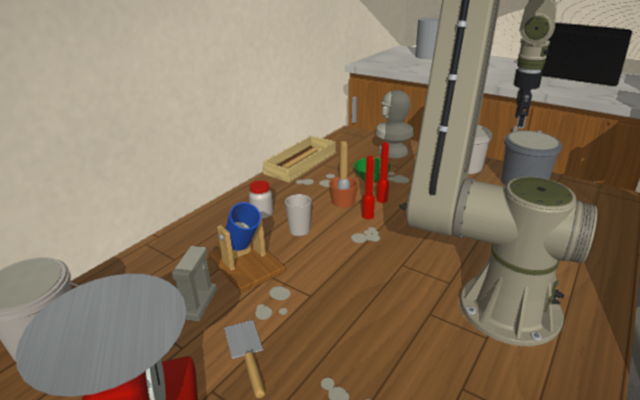

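The scene view shows the brush standing in the terracotta pot at about (260,200) and the blue cup in its cradle at (367,243). In the side view they are at (343,175) and (243,225). Two red decoy brushes stand next to the pot. I'll zoom in on both views.

```bash
cat > h.py <<'E'
import numpy as np,cv2
from scipy.spatial.transform import Rotation as R
from workcell import get_state, eyes, env
def rot(q): return R.from_quat(np.roll(q,-1))
def K(i):
    f=200/np.tan(np.radians(i["fovy"]/2)); return np.array([[f,0,i["cx"]],[0,f,i["cy"]],[0,0,1.]])
def ray(i,uv):
    p=cv2.undistortPoints(np.array([[uv]],float),K(i),i["D"])[0,0]
    d=rot(i["orientation"]).apply([p[0],p[1],1]); return np.array(i["xyz"]),d/np.linalg.norm(d)
def plane(i,uv,z):
    o,d=ray(i,uv); return o+d*(z-o[2])/d[2]
def tri(i1,u1,i2,u2):
    o1,d1=ray(i1,u1);o2,d2=ray(i2,u2)
    s=np.linalg.lstsq(np.c_[d1,-d2],o2-o1,rcond=None)[0]
    a,b=o1+s[0]*d1,o2+s[1]*d2; return (a+b)/2,np.linalg.norm(a-b)
def proj(i,P):
    Rm=rot(i["orientation"]).inv(); t=-Rm.apply(i["xyz"])
    return cv2.projectPoints(np.atleast_2d(P).astype(float),Rm.as_rotvec(),t,K(i),i["D"])[0][:,0]
E
python3 - <<'E'
import cv2,numpy as np
a=cv2.imread("pics/scene0.png");b=cv2.imread("pics/side0.png")
z=lambda im,x,y:cv2.resize(im[y:y+75,x:x+100],None,fx=4,fy=4,interpolation=cv2.INTER_CUBIC)
cv2.imwrite("pics/zoom.png",np.vstack([np.hstack([z(a,220,155),z(b,290,135)]),np.hstack([z(a,325,213),z(b,200,200)])]))
E
```

```text
(no output)
```

View pics/zoom.png

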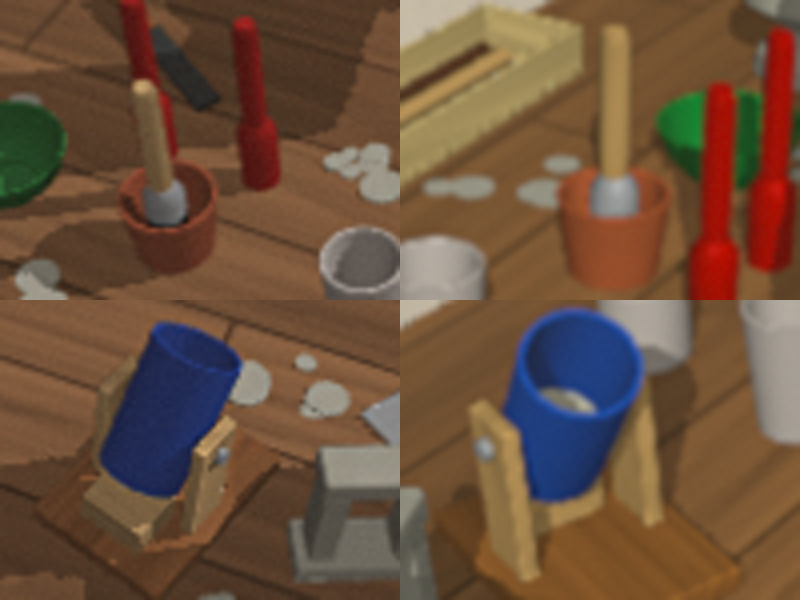

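The zoom shows the handle's top end at scene (255.6,176.9) and side (343.1,141.4). The cup's mouth is at about scene (373.6,300/4+~225) and side (244.6,214.6), with its opening facing the side camera. Next I'll measure with masks.

Run:
```python
from h import *
S,T=eyes.camera_info("scene"),eyes.camera_info("side")
a=cv2.imread("pics/scene0.png");b=cv2.imread("pics/side0.png")
px=lambda x0,y0,X,Y:(x0+(X+.5)/4-.5,y0+(Y+.5)/4-.5)
np.set_printoptions(precision=4,suppress=True)
top=tri(S,px(220,155,144,88),T,px(290,135,214,28));print("handle top",top)
bot=tri(S,px(220,155,159,187),T,px(290,135,213,178));print("handle/ferrule",bot,np.linalg.norm(top[0]-bot[0]))
print("rim",tri(S,px(220,155,169,200),T,px(290,135,214,188)))
print("rim plane",plane(S,px(220,155,169,200),.07),plane(T,px(290,135,214,188),.07))
print("mouth",tri(S,px(325,213,196,50),T,px(200,200,180,60)))
# blue mask min-area / PCA + side lines
n=[];res={}
for nm,i,im,box in(("scene",S,a,(325,213,100,75)),("side",T,b,(200,200,100,75))):
    x,y,w,h=box;c=im[y:y+h,x:x+w].astype(int)
    m=((c[:,:,0]>c[:,:,2]*1.8)&(c[:,:,0]>c[:,:,1]*1.4)&(c[:,:,0]>40)).astype(np.uint8)
    cs=max(cv2.findContours(m,0,2)[0],key=cv2.contourArea)
    hull=cv2.convexHull(cs)[:,0]+[x,y]
    ed=np.roll(hull,-1,0)-hull; L=np.linalg.norm(ed,axis=1)
    o=np.argsort(-L)[:5]; print(nm,m.sum(),[(hull[k].tolist(),hull[(k+1)%len(hull)].tolist(),round(L[k],1)) for k in o], hull.min(0),hull.max(0))
# pot
for nm,i,im,box in(("scene",S,a,(220,155,100,75)),("side",T,b,(320,165,45,45))):
    x,y,w,h=box;c=im[y:y+h,x:x+w].astype(int)
    m=((c[:,:,2]>c[:,:,1]*1.55)&(c[:,:,1]>c[:,:,0]*1.1)&(c[:,:,1]>c[:,:,2]*.35)).astype(np.uint8)
    n_,lab,st,ce=cv2.connectedComponentsWithStats(m); k=1+st[1:,4].argmax(); print(nm,"pot",st[k][:5]+[x,y,0,0,0])
```

```text
handle top (array([ 0.5786, -0.1981,  0.2062]), np.float64(0.006836865822073717))
handle/ferrule (array([ 0.5793, -0.2018,  0.079 ]), np.float64(0.0025082993503416744)) 0.12730464081972934
rim (array([ 0.5783, -0.1959,  0.0691]), np.float64(0.011809028621230249))
rim plane [ 0.584  -0.1893  0.07  ] [ 0.5791 -0.2046  0.07  ]
mouth (array([0.5885, 0.226 , 0.1666]), np.float64(0.005300451145464719))
scene 896 [([351, 249], [363, 220], np.float64(31.4)), ([378, 243], [370, 258], np.float64(17.0)), ([384, 231], [378, 243], np.float64(13.4)), ([373, 220], [379, 223], np.float64(6.7)), ([364, 219], [370, 219], np.float64(6.0))] [351 219] [384 261]
side 1075 [([259, 222], [249, 242], np.float64(22.4)), ([233, 248], [226, 228], np.float64(21.2)), ([226, 227], [229, 214], np.float64(13.3)), ([238, 203], [249, 203], np.float64(11.0)), ([230, 210], [236, 204], np.float64(8.5))] [226 203] [260 249]
scene pot [249 170  26  54 471]
side pot [330 176  28  32 604]
```

Run:
```python
from h import *
from scipy.optimize import minimize_scalar
S,T=eyes.camera_info("scene"),eyes.camera_info("side")
np.set_printoptions(precision=4,suppress=True)
def nrm(i,p,q):
    n=np.cross(ray(i,p)[1],ray(i,q)[1]); return n/np.linalg.norm(n)
N=[]
for i,l,r in((S,((351,249),(363,220)),((370,258),(384,231))),(T,((233,248),(226,228)),((249,242),(259,222)))):
    n=nrm(i,*l); m=nrm(i,*r); n=n+m if n@m>0 else n-m; N.append(n/np.linalg.norm(n))
d=np.cross(*N); d*=np.sign(d[2])/np.linalg.norm(d)
print("axis",d,"tilt",np.degrees(np.arccos(d[2])),"az",np.degrees(np.arctan2(d[1],d[0])))
ax=lambda a:np.array([np.sin(.5585)*np.cos(a),np.sin(.5585)*np.sin(a),np.cos(.5585)])
a=min((minimize_scalar(lambda a:sum((n@ax(a))**2 for n in N),bounds=(c-.5,c+.5),method="bounded") for c in(2.5,3,3.5,4)),key=lambda r:r.fun)
print("az fit",np.degrees(a.x),a.fun)
# point on axis: intersection of two planes nearest to mouth
A=np.array([N[0],N[1],d]); m0=np.array([.5885,.226,.1666])
print("axis pt",np.linalg.solve(A,[N[0]@S["xyz"],N[1]@T["xyz"],d@m0]))
# stand cheeks/board corners: side board corners at z=.018
px=lambda x0,y0,X,Y:(x0+(X+.5)/4-.5,y0+(Y+.5)/4-.5)
for nm,i,p in(("S left",S,px(325,213,37,210)),("S right",S,px(325,213,280,165)),("T right",T,px(200,200,340,270)),("T left",T,px(200,200,38,218))): print(nm,plane(i,p,.018))
for nm,i,p in(("beaker",S,(311,240)),("arch",S,(416,280)),("jar",S,(288,274))): print(nm,plane(i,p,.0))
I=eyes.camera_info("wrist"); s=get_state(); r=rot(s["orientation"])
print("wristcam in tool",r.inv().apply(I["xyz"]-s["tcp_pos"]),(r.inv()*rot(I["orientation"])).as_matrix(),I["fovy"])
```

```text
axis [-0.3515  0.1675  0.9211] tilt 22.914140772790944 az 154.52437508359466
az fit 154.78519936367874 0.00929220899717011
axis pt [0.5929 0.2286 0.1678]
S left [0.6849 0.1371 0.018 ]
S right [0.5614 0.3088 0.018 ]
T right [0.5076 0.1843 0.018 ]
T left [0.7092 0.2548 0.018 ]
beaker [0.61   0.0178 0.    ]
arch [0.62   0.4015 0.    ]
jar [0.7673 0.0073 0.    ]
wristcam in tool [ 0.0656 -0.0001 -0.1302] [[-0.0001 -0.9661 -0.2581]
 [ 1.     -0.0002  0.0002]
 [-0.0002 -0.2581  0.9661]] 58.911119789716786
```

I plan to pivot the brush in the pads, because the tool can't tilt. The cup leans at an azimuth of about 160°, so I'll set the tool's x axis there and go above the brush.

```bash
python3 -m inch '[0,0,-0.3,-0.125,0,0,-0.3,-0.125,0,0,-0.3,-0.125,0,0,-0.3,-0.125,0,0,-0.3,-0.125]' 1 20
python3 -m inch '[0,0,-0.3,-0.125,0,0,-0.3,-0.125,0,0,-0.3,-0.125,0,0,-0.3,-0.125,0,0,-0.3,-0.125]'
python3 -m inch '[0,0,-0.3,-0.125,0,0,-0.3,-0.125,0,0,-0.3,-0.125,0,0,-0.3,-0.125,0,0,-0.3,-0.125]'
python3 -m inch '[0,0,-0.3,-0.125,0,0,-0.3,-0.125,0,0,-0.3,-0.125,0,0,-0.3,-0.125,0,0,-0.3,-0.125]'
python3 -m inch '[-1.8,3.1,0,0,-1.8,3.1,0,0,-1.8,3.1,0,0,-1.8,3.1,0,0,-1.8,3.1,0,0]'
python3 -m inch '[-1.8,3.1,0,0,-1.8,3.1,0,0,-1.8,3.1,0,0,-1.8,3.1,0,0,-1.8,3.1,0,0]'
python3 -m inch '[-1.8,3.1,0,0,-1.8,3.1,0,0,-1.8,3.1,0,0,-1.8,3.1,0,0,0,0,0,0]'
```

```text
clock: 0.52
tcp_pos: [0.1582, -0.5525, 0.2569]
orientation: [-0.001, 0.898, 0.439, 0.0]
wrist_force: [0.7, -0.0, -0.3]
finger_gap: 0.0855
grip_force: 0.0
clock: 0.93
tcp_pos: [0.1582, -0.5526, 0.2719]
orientation: [-0.0, 0.72, 0.694, 0.0]
wrist_force: [0.7, -0.6, 0.5]
finger_gap: 0.0854
grip_force: 0.0
clock: 1.35
tcp_pos: [0.1582, -0.5525, 0.2869]
orientation: [-0.0, 0.471, 0.882, 0.0]
wrist_force: [0.1, -0.6, 0.6]
finger_gap: 0.0858
grip_force: 0.0
clock: 1.77
tcp_pos: [0.1582, -0.5526, 0.3019]
orientation: [-0.0, 0.177, 0.984, 0.001]
wrist_force: [0.5, 0.5, -0.3]
finger_gap: 0.0856
grip_force: 0.0
clock: 2.18
tcp_pos: [0.2982, -0.4385, 0.3019]
orientation: [-0.0, 0.181, 0.984, 0.0]
wrist_force: [0.8, -0.2, 0.2]
finger_gap: 0.0853
grip_force: 0.0
clock: 2.6
tcp_pos: [0.4375, -0.3254, 0.302]
orientation: [-0.0, 0.18, 0.984, 0.0]
wrist_force: [-0.6, -1.1, -0.4]
finger_gap: 0.0859
grip_force: 0.0
clock: 3.02
tcp_pos: [0.5515, -0.2323, 0.3011]
orientation: [0.0, 0.177, 0.984, 0.001]
wrist_force: [-0.7, 0.7, 0.2]
finger_gap: 0.0853
grip_force: 0.0
```

Run:
```python
from h import *
I=eyes.camera_info("wrist"); im=eyes.read_camera("wrist"); cv2.imwrite("pics/w1.png",im[:,:,::-1])
import json; json.dump({k:np.array(v).tolist() for k,v in I.items()},open("w1.json","w"))
np.set_printoptions(precision=1,suppress=True); print(proj(I,[[.579,-.2,.205],[.579,-.2,.07]]), get_state()["tcp_pos"])
```

```text
[[371.9 218.3]
 [351.2 175.3]] [ 0.5 -0.2  0.3]
```

View pics/w1.png

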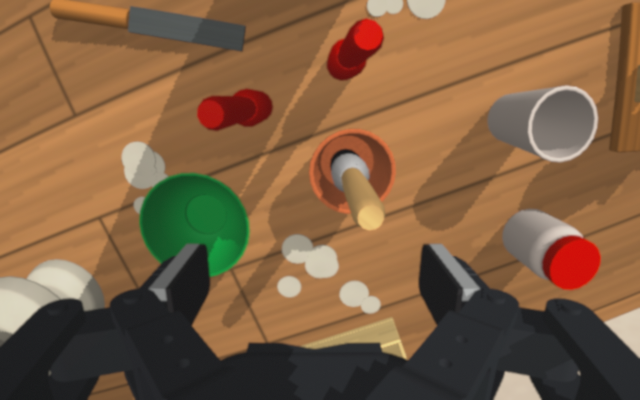

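The wrist view shows the handle end at (370,219) and the pot's rim centred at (353,172), both within 4 px of my prediction. The bowl is to the left, and the beaker and jar are to the right. I'll compute the moves from these.

Run:
```python
from h import *
I=eyes.camera_info("wrist"); s=get_state(); r=rot(s["orientation"])
np.set_printoptions(precision=4,suppress=True)
h=plane(I,(370,218),.206); p=plane(I,(353,171.5),.07); print(h,p,"yaw",np.degrees(np.arctan2(*r.apply([1,0,0])[[1,0]])))
print("move cm",100*r.inv().apply(h-s["tcp_pos"]))
for n,c,z in(("bowl",(194,222),.055),("beaker",(563,124),.1),("jar",(572,263),.1)): print(n,plane(I,c,z))
```

```text
[ 0.576  -0.2031  0.206 ] [ 0.5737 -0.1989  0.07  ] yaw 159.50004805530915
move cm [-1.3941  3.8132  9.514 ]
bowl [ 0.5692 -0.3864  0.055 ]
beaker [0.5931 0.0067 0.1   ]
jar [ 0.7449 -0.0085  0.1   ]
```

```bash
python3 -m inch '[-0.7,1.9,0,0,-0.7,1.91,0,0,0,0,2,0,0,0,2,0,0,0,2,0]'
python3 -m inch '[0,0,2,0,0,0,2,0,0,0,2,0,0,0,1.6,0,0,0,1,0]'
python3 -m inch '[0,0,0,0,0,0,0,0,0,0,0,0,0,0,0,0,0,0,0,0]' -1 20
python3 -m inch '[0,0,0,0,0,0,0,0,0,0,0,0,0,0,0,0,0,0,0,0]'
```

```text
clock: 3.48
tcp_pos: [0.574, -0.2064, 0.2416]
orientation: [0.0, 0.181, 0.984, -0.0]
wrist_force: [0.1, 0.6, 0.3]
finger_gap: 0.0856
grip_force: 0.0
clock: 3.9
tcp_pos: [0.5725, -0.2063, 0.1539]
orientation: [-0.002, 0.181, 0.983, 0.0]
wrist_force: [-0.3, 0.0, -0.5]
finger_gap: 0.0852
grip_force: 0.0
clock: 4.32
tcp_pos: [0.5751, -0.2062, 0.1576]
orientation: [0.001, 0.18, 0.984, -0.0]
wrist_force: [-0.8, 0.3, 0.6]
finger_gap: 0.0256
grip_force: 0.1
clock: 4.73
tcp_pos: [0.5748, -0.2061, 0.1566]
orientation: [0.0, 0.18, 0.984, -0.0]
wrist_force: [0.4, 0.1, 0.6]
finger_gap: 0.0232
grip_force: 20.8
```

```bash
python3 -m inch '[0.5,0,0,0,0.5,0,0,0,0.5,0,0,0,0.5,0,0,0,0.5,0,0,0]'
python3 -m inch '[0.5,0,0,0,0.5,0,0,0,0.5,0,0,0,0.5,0,0,0,0.5,0,0,0]'
python3 - <<'E'
from h import *
a=eyes.read_camera("side")[:,:,::-1];b=eyes.read_camera("wrist")[:,:,::-1]
z=cv2.resize(a[100:230,270:430],None,fx=3,fy=3,interpolation=cv2.INTER_CUBIC)
w=cv2.resize(b[:,160:480],(312,390)); cv2.imwrite("pics/t1.png",np.hstack([z,w]))
E
```

```text
clock: 5.15
tcp_pos: [0.5507, -0.1967, 0.1565]
orientation: [0.0, 0.18, 0.984, 0.0]
wrist_force: [1.8, -0.5, 0.8]
finger_gap: 0.0234
grip_force: 20.6
clock: 5.57
tcp_pos: [0.5275, -0.188, 0.1562]
orientation: [0.0, 0.18, 0.984, -0.0]
wrist_force: [3.4, -0.2, 0.5]
finger_gap: 0.0235
grip_force: 20.8
```

View pics/t1.png

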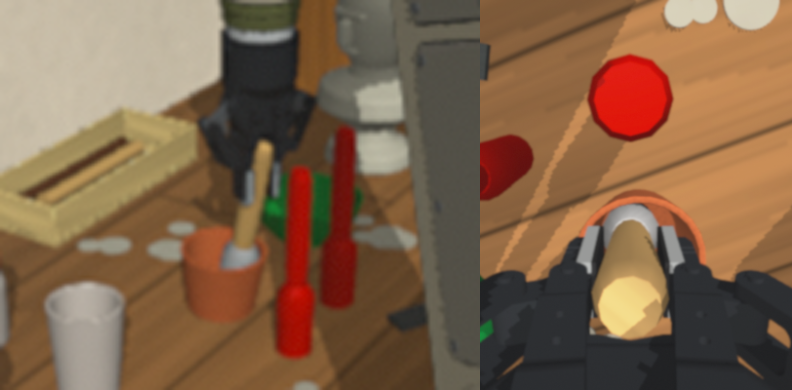

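The brush leans toward the robot in the grip, about 15–20° in the side view at crop (255,200). The pot hasn't moved, and a red decoy stands ahead in tool +x. I'll check the clearance to that decoy.

Run:
```python
from h import *
import json
I=json.load(open("w1.json")); s=get_state(); r=rot(s["orientation"])
np.set_printoptions(precision=1,suppress=True)
W=eyes.camera_info("wrist")
print("red (tool cm)",*[100*r.inv().apply(p-s["tcp_pos"]) for p in(plane(I,(366,37),.2),plane(I,(212,113),.2),plane(W,(314,99),.2))])
u=(160+(630-480)*320/312,305*400/390)
g=s["tcp_pos"]-r.apply([0,0,.008])
# handle end lies on ray in tool xz plane, 42 mm from grasp point
o,d=ray(W,u); t=np.linspace(.05,.2,3000)[:,None]; P=r.inv().apply(o+t*d-g); k=np.abs(np.linalg.norm(P,axis=1)-.042)
for j in np.where((k[1:-1]<k[:-2])&(k[1:-1]<k[2:]))[0]+1: print(P[j]*100,"tilt",np.degrees(np.arctan2(P[j,0],-P[j,2])))
```

```text
Traceback (most recent call last):
  File "h.py", line 11, in plane
    o,d=ray(i,uv); return o+d*(z-o[2])/d[2]
        ~~~^^^^^^
  File "h.py", line 8, in ray
    p=cv2.undistortPoints(np.array([[uv]],float),K(i),i["D"])[0,0]
      ~~~~~~~~~~~~~~~~~~~^^^^^^^^^^^^^^^^^^^^^^^^^^^^^^^^^^^^
cv2.error: OpenCV(4.12.0) :-1: error: (-5:Bad argument) in function 'undistortPoints'
> Overload resolution failed:
>  - distCoeffs is not a numpy array, neither a scalar
>  - Expected Ptr<cv::UMat> for argument 'distCoeffs'
```

```bash
sed -i 's/i\["D"\]/np.array(i["D"])/' h.py
python3 - <<'E'
from h import *
import json
I=json.load(open("w1.json")); s=get_state(); r=rot(s["orientation"])
np.set_printoptions(precision=1,suppress=True)
W=eyes.camera_info("wrist")
print("red (tool cm)",*[100*r.inv().apply(p-s["tcp_pos"]) for p in(plane(I,(366,37),.2),plane(I,(212,113),.2),plane(W,(314,99),.2))])
u=(160+(630-480)*320/312,305*400/390)
g=s["tcp_pos"]-r.apply([0,0,.008])
o,d=ray(W,u); t=np.linspace(.02,.2,3000)[:,None]; P=r.inv().apply(o+t*d-g); k=np.abs(np.linalg.norm(P,axis=1)-.042)
for j in np.where((k[1:-1]<=k[:-2])&(k[1:-1]<=k[2:]))[0]+1: print(P[j]*100,k[j],"tilt",np.degrees(np.arctan2(P[j,0],-P[j,2])))
E
```

```text
red (tool cm) [ 6.3 -0.1 -4.4] [ 1.6 -9.8 -4.4] [ 6.5  0.  -4.4]
[ 1.   0.  -4.1] 1.4798695193787847e-05 tilt 13.931136560754476
[-3.4  0.   2.4] 8.354472641428079e-06 tilt -125.5898949233222
```

```bash
python3 -m inch '[0.4,0,0,0,0.4,0,0,0,0.4,0,0,0,0.2,0,0,0,0,0,0,0]'
python3 -m inch '[0,0,-0.5,0,0,0,-1,0,0,0,-1.5,0,0,0,-2,0,0,0,-2.5,0]' - 60
python3 -m inch '[0,0,-2.5,0,0,0,-2.5,0,0,0,-2.5,0,0,0,-1,0,0,0,0,0]'
python3 - <<'E'
from h import *
a=eyes.read_camera("side")[:,:,::-1];b=eyes.read_camera("scene")[:,:,::-1]
np.save("a.npy",a);np.save("b.npy",b)
S,T=eyes.camera_info("scene"),eyes.camera_info("side")
p=get_state()["tcp_pos"]; ca,cb=proj(T,p)[0].astype(int),proj(S,p)[0].astype(int); print(ca,cb)
z=lambda im,c:cv2.resize(im[c[1]-30:c[1]+100,c[0]-65:c[0]+65],(390,390),interpolation=cv2.INTER_CUBIC)
cv2.imwrite("pics/t2.png",np.hstack([z(a,ca),z(b,cb)]))
E
```

```text
clock: 6.08
tcp_pos: [0.5138, -0.1829, 0.156]
orientation: [-0.001, 0.18, 0.984, 0.0]
wrist_force: [1.4, 0.2, -2.0]
finger_gap: 0.0234
grip_force: 19.7
clock: 6.5
tcp_pos: [0.513, -0.1825, 0.2312]
orientation: [-0.002, 0.18, 0.984, 0.0]
wrist_force: [0.9, 0.3, -1.5]
finger_gap: 0.0226
grip_force: 58.8
clock: 6.92
tcp_pos: [0.5153, -0.1836, 0.3194]
orientation: [0.002, 0.18, 0.984, -0.001]
wrist_force: [0.4, 0.3, -2.1]
finger_gap: 0.0227
grip_force: 58.9
[359 112] [264 140]
```

View pics/t2.png

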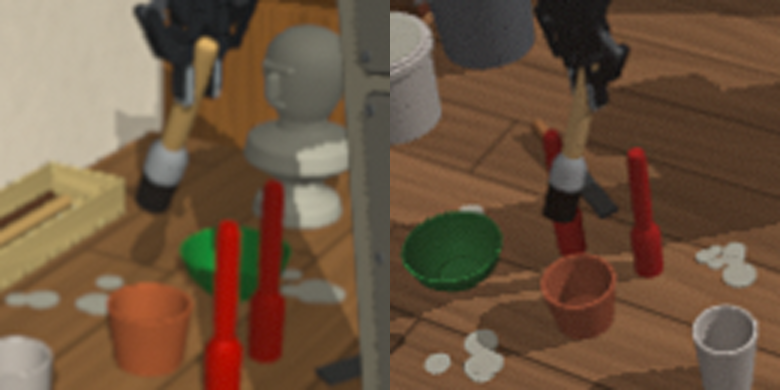

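The brush is lifted clear and tilted, and the pot is still standing. The tip is at about side (345,151) and scene (255.7,182.3). I'll measure the tilt in the grip.

Run:
```python
from h import *
S,T=eyes.camera_info("scene"),eyes.camera_info("side")
s=get_state(); r=rot(s["orientation"]); g=s["tcp_pos"]-r.apply([0,0,.008])
np.set_printoptions(precision=2,suppress=True)
tip,e1=tri(S,(255.7,182.3),T,(345,151.0)); f,e2=tri(S,(258.7,162.7),T,(350,131))
for n,p in(("tip",tip),("ferr",f)):
    q=r.inv().apply(p-g)*100; print(n,p,q,np.linalg.norm(q),"tilt",np.degrees(np.arctan2(-q[0],q[2])))
print(e1,e2)
# black/bristle mask check not needed; mouth of cup refined from earlier
```

```text
tip [ 0.58 -0.2   0.17] [-6.52  0.14 14.97] 16.331218265070994 tilt 23.535741019664815
ferr [ 0.55 -0.19  0.25] [-3.98  0.25  7.61] 8.591892870873378 tilt 27.57068499890246
0.006337399149616986 0.005190719868135269
```

```bash
python3 -m inch '[1.7,3.4,-0.4,0,1.7,3.4,-0.4,0,1.7,3.4,-0.4,0,1.7,3.4,-0.4,0,1.7,3.4,-0.4,0]'
python3 -m inch '[1.7,3.4,-0.4,0,1.7,3.4,-0.4,0,1.7,3.4,-0.4,0,1.7,3.4,-0.4,0,1.7,3.4,-0.4,0]'
python3 -m inch '[0,0,0,0,0,0,0,0,0,0,0,0,0,0,0,0,0,0,0,0]'
python3 - <<'E'
from h import *
import json
I=eyes.camera_info("wrist"); im=eyes.read_camera("wrist"); cv2.imwrite("pics/w2.png",im[:,:,::-1])
json.dump({k:np.array(v).tolist() for k,v in I.items()},open("w2.json","w"))
np.set_printoptions(precision=1,suppress=True); print(proj(I,[.59,.227,.167]))
E
```

```text
clock: 7.43
tcp_pos: [0.494, 0.0075, 0.3341]
orientation: [-0.002, 0.181, 0.984, -0.0]
wrist_force: [0.6, 0.8, -1.8]
finger_gap: 0.0232
grip_force: 59.2
clock: 7.85
tcp_pos: [0.4749, 0.1966, 0.3542]
orientation: [-0.002, 0.18, 0.984, -0.001]
wrist_force: [1.0, -0.6, -0.8]
finger_gap: 0.0227
grip_force: 59.2
clock: 8.27
tcp_pos: [0.4764, 0.1938, 0.3555]
orientation: [-0.001, 0.181, 0.983, -0.0]
wrist_force: [-0.5, -0.8, -1.2]
finger_gap: 0.0223
grip_force: 59.6
[[385.9 263.4]]
```

View pics/w2.png

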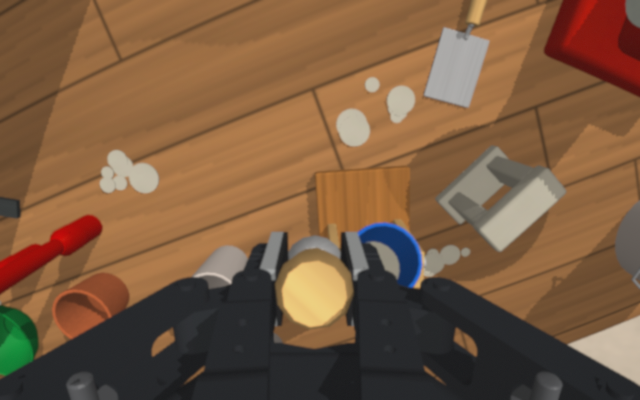

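The wrist view shows the cup's mouth at about (388,257), half hidden by a finger. The base board is above it, and the arch is at (500,195). I'll step aside for a clear view and measure the ellipse in code.

```bash
python3 -m inch '[-2,-2.5,0,0,-2,-2.5,0,0,0,0,0,0,0,0,0,0,0,0,0,0]'
python3 - <<'E'
from h import *
import json
I=eyes.camera_info("wrist"); im=eyes.read_camera("wrist"); cv2.imwrite("pics/w3.png",im[:,:,::-1])
json.dump({k:np.array(v).tolist() for k,v in I.items()},open("w3.json","w"))
np.set_printoptions(precision=1,suppress=True); print(proj(I,[.59,.227,.167]))
E
```

```text
clock: 8.73
tcp_pos: [0.496, 0.1333, 0.3562]
orientation: [-0.0, 0.182, 0.983, 0.0]
wrist_force: [-0.2, 0.4, -2.3]
finger_gap: 0.0227
grip_force: 59.7
[[438.4 224.9]]
```

View pics/w3.png

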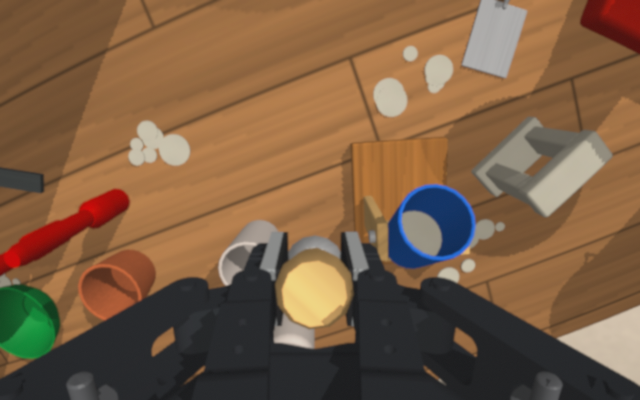

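The cup is now clear: the mouth ellipse is centred at about (436,223) and the board's near corners are at (352,143) and (447,138). The plaster is at about (422,233).

Run:
```python
from h import *
import json
np.set_printoptions(precision=4,suppress=True)
S,T=eyes.camera_info("scene"),eyes.camera_info("side");I=json.load(open("w3.json"))
im=cv2.imread("pics/w3.png").astype(int)
m=((im[:,:,0]>im[:,:,2]*1.8)&(im[:,:,0]>im[:,:,1]*1.25)&(im[:,:,0]>60)).astype(np.uint8); m[:, :385]=0
br=((m>0)&(im[:,:,0]>im[:,:,0][m>0].max()*.72)).astype(np.uint8)
ys,xs=np.nonzero(m);print("mask box",xs.min(),xs.max(),ys.min(),ys.max(),m.sum(),br.sum())
c=cv2.findContours(m,0,1)[0];c=max(c,key=cv2.contourArea)
h=cv2.convexHull(c)[:,0]; up=h[h[:,1]<240]; 
px=lambda x0,y0,X,Y:(x0+(X+.5)/4-.5,y0+(Y+.5)/4-.5)
rays=[ray(S,px(325,213,196,50)),ray(T,px(200,200,180,60)),ray(I,(436,223))]
A=np.vstack([np.eye(3)-np.outer(d,d) for o,d in rays]);b=np.hstack([(np.eye(3)-np.outer(d,d))@o for o,d in rays])
M=np.linalg.lstsq(A,b,rcond=None)[0];print("mouth",M,[np.linalg.norm(np.cross(M-o,d)) for o,d in rays])
a,bb=plane(I,(351.5,142.5),.018),plane(I,(448,137.5),.018);print("near corners",a,bb,np.linalg.norm(bb-a),"az",np.degrees(np.arctan2((bb-a)[1],(bb-a)[0]))+90)
# project model outlines for yaw candidates: underside far/extents of cup in each view vs mask extents
for az in(155,160,165):
    z=np.array([np.sin(.5585)*np.cos(np.radians(az)),np.sin(.5585)*np.sin(np.radians(az)),np.cos(.5585)])
    B=M-.118*z; print(az,"base",B,"S",proj(S,B)[0],"T",proj(T,B)[0],"W",proj(I,B)[0])
```

```text
mask box 389 474 185 267 4196 808
mouth [0.5881 0.2258 0.1662] [np.float64(0.0027793133123149723), np.float64(0.0025738522133755804), np.float64(0.0005783220383083166)]
near corners [0.5081 0.1825 0.018 ] [0.5473 0.3057 0.018 ] 0.12923801168618865 az 162.34254538103104
155 base [0.6448 0.1994 0.0662] S [356.6934 253.884 ] T [239.104  237.0324] W [402.7476 242.099 ]
160 base [0.6469 0.2044 0.0662] S [357.9357 254.897 ] T [237.1787 237.6996] W [406.9285 242.1812]
165 base [0.6485 0.2096 0.0662] S [359.2789 255.8248] T [235.3251 238.4544] W [411.1249 241.9205]
```

The mouth is at (0.588, 0.226, 0.166), with three rays agreeing within 3 mm. The board edge measures 129 mm against 130 mm, which gives an azimuth of 162°. I'll move the tip to 30 mm outside the mouth on the axis.

```bash
python3 -m inch '[0,0,0,-0.05,0.75,2.9,0,0,0.75,2.9,0,0,0.75,2.9,0,0,0,2.9,0,0]'
python3 -m inch '[0,0,0.9,0,0,0,0.9,0,0,0,0.8,0,0,0,0,0,0,0,0,0]'
python3 - <<'E'
from h import *
a=eyes.read_camera("side")[:,:,::-1];b=eyes.read_camera("scene")[:,:,::-1]
S,T=eyes.camera_info("scene"),eyes.camera_info("side")
p=np.array([.588,.226,.19]); ca,cb=proj(T,p)[0].astype(int),proj(S,p)[0].astype(int); print(ca,cb)
z=lambda im,c:cv2.resize(im[c[1]-45:c[1]+45,c[0]-45:c[0]+45],(390,390),interpolation=cv2.INTER_CUBIC)
cv2.imwrite("pics/t3.png",np.hstack([z(a,ca),z(b,cb)]))
E
```

```text
clock: 9.2
tcp_pos: [0.5089, 0.2536, 0.3569]
orientation: [-0.0, 0.155, 0.988, 0.0]
wrist_force: [0.4, 0.4, -1.3]
finger_gap: 0.0229
grip_force: 59.7
clock: 9.62
tcp_pos: [0.5096, 0.2508, 0.3297]
orientation: [-0.001, 0.156, 0.988, -0.0]
wrist_force: [-0.6, -0.7, -0.5]
finger_gap: 0.0224
grip_force: 60.0
[242 206] [373 219]
```

View pics/t3.png

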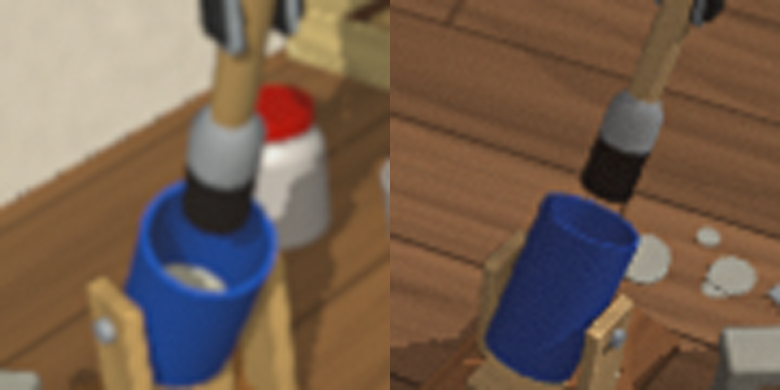

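The bristle tip hangs just over the mouth. It's at side (247,211) and scene (378.8,217.8), and the brush is nearly parallel to the cup.

Run:
```python
from h import *
S,T=eyes.camera_info("scene"),eyes.camera_info("side")
np.set_printoptions(precision=4,suppress=True)
z=lambda c,X,Y:(c[0]-45+(X+.5)*90/390-.5,c[1]-45+(Y+.5)*90/390-.5)
s=get_state(); r=rot(s["orientation"]); g=s["tcp_pos"]-r.apply([0,0,.008])
a=np.radians(162);e=np.array([np.cos(a),np.sin(a),0]);u=np.sin(.5585)*e+[0,0,np.cos(.5585)];y=np.array([np.sin(a),-np.cos(a),0]);x=np.cross(u,y)
M=np.array([.588,.2258,.1662])
for n,p,q in(("tip",(216,218),(220,190)),("ferrule top",(238,118),(253,96)),("mouth",(208,240),(205,222-0))):
    P,er=tri(S,z((373,219),*q),T,z((242,206),*p)); d=P-M; t=r.inv().apply(P-g)*100
    print(n,P,er,"cup u,y,x mm",1000*np.array([d@u,d@y,d@x]),"tool",t,np.linalg.norm(t),np.degrees(np.arctan2(-t[0],t[2])))
```

```text
tip [0.5712 0.234  0.1875] 0.0037479463846371774 cup u,y,x mm [27.8428  2.6049  4.4003] tool [-6.3083  0.2818 15.1367] 16.401087835788402 22.62426668150655
ferrule top [0.5416 0.2397 0.2595] 0.005616188809281959 cup u,y,x mm [104.7896  -1.142   -8.3536] tool [-3.316  -0.0901  7.9338] 8.599348158976825 22.68328177127502
mouth [0.5853 0.2293 0.1657] 0.00493640901263964 cup u,y,x mm [1.5544 2.5203 3.3743] tool [-7.7873  0.2723 17.3125] 18.9852502307425 24.218485358832172
```

The tip is centred within about 1 mm of the directly seen mouth, and the brush tilt is 23° against the cup's 32°, which fits. I'll go in along the axis.

```bash
python3 -m inch '[-0.53,0,0.85,0,-0.53,0,0.85,0,-0.53,0,0.85,0,-0.53,0,0.85,0,-0.53,0,0.85,0]'
python3 -m inch '[-0.48,0,0.76,0,-0.48,0,0.76,0,-0.48,0,0.76,0,-0.48,0,0.76,0,0,0,0,0]'
python3 -m inch '[-0.11,0,0.17,0,-0.11,0,0.17,0,-0.11,0,0.17,0,0,0,0,0,0,0,0,0]'
```

```text
clock: 10.13
tcp_pos: [0.536, 0.2428, 0.2863]
orientation: [-0.0, 0.156, 0.988, -0.0]
wrist_force: [-0.6, 0.3, -1.8]
finger_gap: 0.0225
grip_force: 60.1
clock: 10.55
tcp_pos: [0.554, 0.2368, 0.2551]
orientation: [-0.001, 0.156, 0.988, -0.001]
wrist_force: [0.9, -0.0, -2.2]
finger_gap: 0.0223
grip_force: 60.0
clock: 10.97
tcp_pos: [0.5569, 0.2364, 0.2525]
orientation: [0.0, 0.156, 0.988, 0.0]
wrist_force: [-0.4, -0.4, -1.8]
finger_gap: 0.023
grip_force: 60.0
```

```bash
for k in 1; do python3 -m inch '[-0.11,0,0.17,0,-0.11,0,0.17,0,-0.11,0,0.17,0,0,0,0,0,0,0,0,0]' | sed -n '2p;4p'
python3 -m inch '[-0.11,0,0.17,0,-0.11,0,0.17,0,-0.11,0,0.17,0,0,0,0,0,0,0,0,0]'| sed -n '2p;4p'; done
```

```text
tcp_pos: [0.56, 0.2352, 0.2469]
wrist_force: [-1.2, 1.1, -2.3]
tcp_pos: [0.5632, 0.2342, 0.2418]
wrist_force: [0.2, -0.2, -1.7]
```

```bash
python3 -m inch '[-0.11,0,0.17,0,-0.11,0,0.17,0,-0.11,0,0.17,0,0,0,0,0,0,0,0,0]' | sed -n '2p;4p'
python3 -m inch '[-0.11,0,0.17,0,-0.11,0,0.17,0,-0.11,0,0.17,0,0,0,0,0,0,0,0,0]'| sed -n '2p;4p'
```

```text
tcp_pos: [0.5663, 0.2332, 0.2367]
wrist_force: [-0.1, -0.6, -1.9]
tcp_pos: [0.5694, 0.2323, 0.2321]
wrist_force: [-2.1, 0.8, 0.8]
```

The wrist force has risen by about 3.5 N along the axis, so the bristles are on the plaster about 88 mm deep. I'll press 5 mm more and hold.

```bash
python3 -m inch '[-0.13,0,0.21,0,-0.13,0,0.21,0,0,0,0,0,0,0,0,0,0,0,0,0]' | sed -n '2p;4p'
python3 -m inch '[0,0,0,0,0,0,0,0,0,0,0,0,0,0,0,0,0,0,0,0]'| sed -n '1,4p'
```

```text
tcp_pos: [0.5717, 0.2316, 0.2278]
wrist_force: [-2.8, 1.1, 2.6]
clock: 13.47
tcp_pos: [0.5719, 0.2315, 0.2277]
orientation: [-0.0, 0.156, 0.988, 0.0]
wrist_force: [-3.9, 1.0, 3.3]
```

About 6.5 N along the axis with the bristles giving. Next come the up-stroke and the second down-stroke to the same point.

```bash
python3 -m inch '[0.74,0,-1.19,0,0.74,0,-1.19,0,0.74,0,-1.19,0,0.74,0,-1.19,0,0.74,0,-1.19,0]' | sed -n '2p;4p'
python3 -m inch '[0,0,0,0,0,0,0,0,-0.74,0,1.19,0,-0.74,0,1.19,0,-0.74,0,1.19,0]'| sed -n '2p;4p'
python3 -m inch '[-0.74,0,1.19,0,-0.37,0,0.6,0,-0.2,0,0.3,0,-0.17,0,0.29,0,0,0,0,0]'| sed -n '1,4p'
python3 -m inch '[0,0,0,0,0,0,0,0,0,0,0,0,0,0,0,0,0,0,0,0]'| sed -n '1,4p'
```

```text
tcp_pos: [0.5363, 0.2431, 0.289]
wrist_force: [-0.3, 0.2, -1.4]
tcp_pos: [0.5584, 0.2354, 0.2489]
wrist_force: [-0.6, 0.7, -2.1]
clock: 14.72
tcp_pos: [0.5708, 0.2312, 0.2269]
orientation: [-0.002, 0.156, 0.988, -0.001]
wrist_force: [-5.1, -0.7, 2.0]
clock: 15.13
tcp_pos: [0.5705, 0.2314, 0.2282]
orientation: [-0.001, 0.156, 0.988, -0.0]
wrist_force: [-4.7, 0.1, 1.8]
```

```bash
python3 -m inch '[-0.08,0,0.13,0,-0.08,0,0.13,0,0,0,0,0,0,0,0,0,0,0,0,0]'| sed -n '1,4p'
python3 -m inch '[0,0,0,0,0,0,0,0,0,0,0,0,0,0,0,0,0,0,0,0]'| sed -n '1,4p'
```

```text
clock: 15.55
tcp_pos: [0.5719, 0.2311, 0.2258]
orientation: [-0.001, 0.156, 0.988, -0.0]
wrist_force: [-5.7, -0.2, 2.6]
clock: 15.97
tcp_pos: [0.5719, 0.2311, 0.2259]
orientation: [-0.001, 0.156, 0.988, -0.0]
wrist_force: [-6.3, 0.3, 3.0]
```

```bash
python3 -m inch '[0.77,0,-1.24,0,0.77,0,-1.24,0,0.77,0,-1.24,0,0.77,0,-1.24,0,0.77,0,-1.24,0]' | sed -n '2p;4p'
python3 -m inch '[0,0,0,0,0,0,0,0,-0.77,0,1.24,0,-0.77,0,1.24,0,-0.77,0,1.24,0]'| sed -n '2p;4p'
python3 -m inch '[-0.74,0,1.19,0,-0.37,0,0.6,0,-0.2,0,0.3,0,-0.17,0,0.29,0,0,0,0,0]'| sed -n '1,4p'
python3 -m inch '[0,0,0,0,0,0,0,0,0,0,0,0,0,0,0,0,0,0,0,0]'| sed -n '1,4p'
```

```text
tcp_pos: [0.5365, 0.2433, 0.2894]
wrist_force: [1.0, 0.9, -1.3]
tcp_pos: [0.5594, 0.2351, 0.2471]
wrist_force: [0.5, 0.8, -0.9]
clock: 17.22
tcp_pos: [0.5717, 0.2309, 0.2254]
orientation: [-0.002, 0.156, 0.988, -0.0]
wrist_force: [-6.5, -0.9, 2.9]
clock: 17.63
tcp_pos: [0.5713, 0.231, 0.2265]
orientation: [-0.001, 0.156, 0.988, -0.0]
wrist_force: [-4.8, -0.3, 1.6]
```

```bash
python3 -m inch '[-0.08,0,0.13,0,-0.08,0,0.13,0,-0.05,0,0.08,0,0,0,0,0,0,0,0,0]'| sed -n '1,4p'
python3 -m inch '[0,0,0,0,0,0,0,0,0,0,0,0,0,0,0,0,0,0,0,0]'| sed -n '1,4p'
python3 -m inch '[0,0,0,0,0,0,0,0,0,0,0,0,0,0,0,0,0,0,0,0]'| sed -n '1,4p'
```

```text
clock: 18.05
tcp_pos: [0.573, 0.2305, 0.2232]
orientation: [-0.001, 0.156, 0.988, -0.0]
wrist_force: [-6.7, -0.0, 4.4]
clock: 18.47
tcp_pos: [0.5729, 0.2305, 0.2233]
orientation: [-0.001, 0.156, 0.988, -0.0]
wrist_force: [-6.7, 0.2, 4.8]
clock: 18.88
tcp_pos: [0.5729, 0.2305, 0.2233]
orientation: [-0.001, 0.156, 0.988, -0.0]
wrist_force: [-7.5, 0.4, 3.9]
```

The third press reads about 9 N along the axis. I'll pull the brush right out, carry it back over the pot, and then measure the pot and brush again.

```bash
python3 -m inch '[1,0,-1.6,0,1,0,-1.6,0,1,0,-1.6,0,1,0,-1.6,0,1,0,-1.6,0]' | sed -n '2p;4p'
python3 -m inch '[1,0,-1.6,0,1,0,-1.6,0,1,0,-1.6,0,0,0,0,0,0,0,0,0]' | sed -n '2p;4p'
python3 -m inch '[-1.28,-3.4,0,0,-1.28,-3.4,0,0,-1.28,-3.4,0,0,-1.28,-3.4,0,0,-1.28,-3.4,0,0]'| sed -n '2p;4p'
python3 -m inch '[-1.28,-3.4,0,0,-1.28,-3.4,0,0,-1.28,-3.4,0,0,-1.28,-3.4,0,0,-1.28,-3.4,0,0]'| sed -n '2p;4p'
python3 -m inch '[-1.28,-3.4,0,0,-1.28,-3.4,0,0,0,0,0,0.05,0,0,0,0,0,0,0,0]'
python3 - <<'E'
from h import *
a=eyes.read_camera("side")[:,:,::-1];b=eyes.read_camera("scene")[:,:,::-1]
S,T=eyes.camera_info("scene"),eyes.camera_info("side")
p=np.array([.56,-.195,.16]); ca,cb=proj(T,p)[0].astype(int),proj(S,p)[0].astype(int); print(ca,cb)
z=lambda im,c:cv2.resize(im[c[1]-65:c[1]+65,c[0]-65:c[0]+65],(390,390),interpolation=cv2.INTER_CUBIC)
cv2.imwrite("pics/t4.png",np.hstack([z(a,ca),z(b,cb)]))
E
```

```text
tcp_pos: [0.5274, 0.246, 0.3037]
wrist_force: [0.1, 0.1, -2.0]
tcp_pos: [0.4995, 0.2555, 0.3518]
wrist_force: [0.4, 0.1, -1.9]
tcp_pos: [0.5075, 0.0717, 0.349]
wrist_force: [1.3, -0.7, -0.9]
tcp_pos: [0.5158, -0.1102, 0.3491]
wrist_force: [1.9, -0.2, -2.0]
clock: 20.97
tcp_pos: [0.5191, -0.181, 0.3491]
orientation: [-0.001, 0.181, 0.984, 0.0]
wrist_force: [-0.8, 0.2, -1.6]
finger_gap: 0.0226
grip_force: 60.5
[346 158] [260 182]
```

View pics/t4.png

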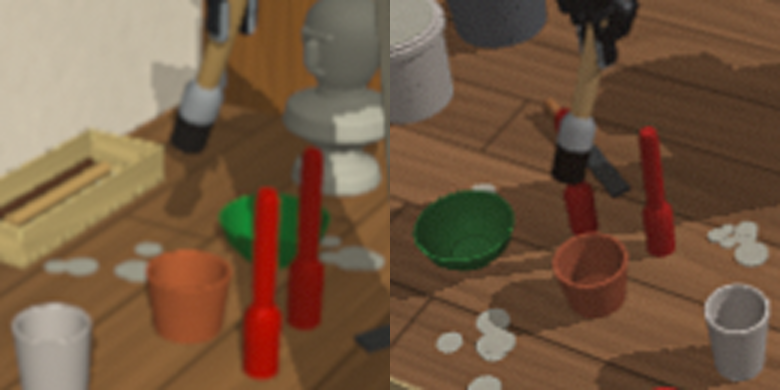

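The brush is back over the pot, and the pot and bystanders look unchanged. The tip is at side crop (190,149) and scene crop (181,180); the pot rim is centred at (190,268) and (200,259). I'll compute the tilt and offsets.

Run:
```python
from h import *
S,T=eyes.camera_info("scene"),eyes.camera_info("side")
np.set_printoptions(precision=4,suppress=True)
z=lambda c,X,Y:(c[0]-65+(X+.5)/3-.5,c[1]-65+(Y+.5)/3-.5)
s=get_state(); r=rot(s["orientation"]); g=s["tcp_pos"]-r.apply([0,0,.008])
for n,p,q in(("tip",(190,148),(181,179)),("ferr",(205,90),(188,120)),("rim",(190,268),(200.5,259))):
    P,er=tri(S,z((260,182),*q),T,z((346,158),*p)); t=r.inv().apply(P-g)*100
    print(n,P,er,"from grasp",t,np.linalg.norm(t),np.degrees(np.arctan2(-t[0],t[2])))
```

```text
tip [ 0.5772 -0.2015  0.2045] 0.005888235901951543 from grasp [-6.2003  0.0084 15.345 ] 16.550293964514992 22.001847549758693
ferr [ 0.5546 -0.1939  0.2742] 0.0025482563940650996 from grasp [-3.8074 -0.0808  8.3759] 9.200988823036658 24.44472710837056
rim [ 0.5745 -0.1982  0.0699] 0.006871880593133861 from grasp [-5.8492  0.2152 28.8126] 29.40108672684814 11.475620637258903
```

The tilt is about 22° and the pot is in place. I'll lower the brush into the pot with the tip 8 mm to the −x side, then stand it upright by moving the grip −x.

```bash
python3 -m inch '[-0.5,0.2,0,0,0,0,2.5,0,0,0,2.5,0,0,0,2.5,0,0,0,2,0]' | sed -n '2p;4p'
python3 -m inch '[0,0,2,0,0,0,1.5,0,0,0,1.5,0,0,0,1,0,0,0,0,0]' | sed -n '2p;4p'
python3 -m inch '[0,0,0.8,0,0,0,0.8,0,0,0,0.6,0,0,0,0.3,0,0,0,0,0]' | sed -n '2p;4p'
```

```text
tcp_pos: [0.5249, -0.1788, 0.2541]
wrist_force: [-0.4, -0.2, -1.6]
tcp_pos: [0.524, -0.1787, 0.1935]
wrist_force: [-0.6, -0.1, -2.9]
tcp_pos: [0.5244, -0.1801, 0.17]
wrist_force: [0.5, 0.1, -1.3]
```

```bash
python3 -m inch '[-0.6,0,0.1,0,-0.6,0,0.1,0,-0.6,0,0.1,0,-0.6,0,0.1,0,-0.6,0,0,0]' - 20 | sed -n '2p;4p'
python3 -m inch '[-0.4,0,0,0,-0.4,0,0,0,-0.4,0,0,0,0,0,0,0,0,0,0,0]' | sed -n '2,4p'
cat > up.py <<'E'
from h import *
W=eyes.camera_info("wrist");im=eyes.read_camera("wrist").astype(int);s=get_state();r=rot(s["orientation"]);g=s["tcp_pos"]-r.apply([0,0,.008])
m=((im[:,:,0]>190)&(im[:,:,0]>im[:,:,2]*1.4)&(im[:,:,1]>im[:,:,0]*.7)).astype(np.uint8); m[:200]=0; m[:,:230]=0; m[:,400:]=0
n,l,st,c=cv2.connectedComponentsWithStats(m); k=1+st[1:,4].argmax(); print("end",st[k],c[k].round(1))
for t in(-10,-5,0,5,10,15,20,25):
    a=np.radians(t); print(t,proj(W,g+r.apply([.037*np.sin(a),0,-.037*np.cos(a)]))[0].round(1),end="; ")
E
python3 up.py
```

```text
tcp_pos: [0.5518, -0.1906, 0.1664]
wrist_force: [-5.1, 1.3, 1.0]
tcp_pos: [0.5643, -0.1954, 0.1667]
orientation: [0.0, 0.18, 0.984, -0.0]
wrist_force: [-3.5, 0.1, -0.3]
end [ 282  283   62   64 3058] [312.3 317.1]
-10 [313.2 352.6]; -5 [313.2 344.5]; 0 [313.1 335.4]; 5 [313.1 325.5]; 10 [313.1 314.9]; 15 [313.1 303.7]; 20 [313.1 292.2]; 25 [313.1 280.5];
```

```bash
python3 -m inch '[-0.5,0,0,0,-0.5,0,0,0,-0.5,0,0,0,-0.5,0,0,0,0,0,0,0]' | sed -n '2p;4p'
python3 up.py
```

```text
tcp_pos: [0.5836, -0.2026, 0.1664]
wrist_force: [-4.1, 0.6, 0.7]
end [ 282  284   60   64 2612] [310.8 317.1]
-10 [313.1 351.6]; -5 [313.1 343.5]; 0 [313.1 334.4]; 5 [313.1 324.5]; 10 [313.1 313.9]; 15 [313.1 302.8]; 20 [313.1 291.2]; 25 [313.1 279.5];
```

```bash
cat > pot.py <<'E'
from h import *
def m(im,x,y,w,h):
    c=im[y:y+h,x:x+w].astype(int);q=((c[:,:,2]>c[:,:,1]*1.55)&(c[:,:,1]>c[:,:,0]*1.1)&(c[:,:,1]>c[:,:,2]*.35)&(c[:,:,2]>90)).astype(np.uint8)
    n,l,st,ce=cv2.connectedComponentsWithStats(q);k=1+st[1:,4].argmax();return (st[k]+[x,y,0,0,0]).tolist(),(ce[k]+[x,y]).round(1)
for f in("pics/side0.png",None):
    im=cv2.imread(f) if f else eyes.read_camera("side")[:,:,::-1]; print("side",*m(im,315,165,50,50))
for f in("pics/scene0.png",None):
    im=cv2.imread(f) if f else eyes.read_camera("scene")[:,:,::-1]; print("scene",*m(im,240,195,45,35))
E
python3 pot.py
python3 - <<'E'
from h import *
for n in("side","scene"):
    I=eyes.camera_info(n); print(n,proj(I,[[.574,-.199,.05],[.574+.019,-.199-.007,.05]]).round(1).tolist())
E
```

```text
side [330, 176, 28, 32, 604] [343.1 193. ]
side [330, 176, 29, 32, 606] [344.1 193.2]
scene [249, 195, 26, 28, 201] [263.7 207.5]
scene [249, 195, 26, 28, 191] [264.6 207.9]
side [[343.5, 188.3], [339.7, 185.9]]
scene [[261.7, 205.6], [257.4, 208.6]]
```

```bash
cat > hl.py <<'E'
from h import *
import sys
def rows(im,x0,x1,ys):
    o=[]
    for y in ys:
        c=im[y,x0:x1].astype(int); q=np.where((c[:,2]>140)&(c[:,2]>c[:,0]*1.5)&(c[:,1]>c[:,2]*.66))[0]
        o.append((y,round(float(q.mean()+x0),1),len(q)) if len(q) else (y,))
    return o
for nm,x0,x1,ys,f in(("side",325,362,range(144,184,5),"pics/side0.png"),("scene",240,275,range(178,206,4),"pics/scene0.png")):
    print(nm,"ini",rows(cv2.imread(f),x0,x1,ys)); print(nm,"now",rows(eyes.read_camera(nm)[:,:,::-1],x0,x1,ys))
    if get_state()["finger_gap"]<.03: s=get_state();print("tcp",proj(eyes.camera_info(nm),s["tcp_pos"]).round(1))
E
python3 hl.py
```

```text
side ini [(144, 334.8, 16), (149, 334.8, 16), (154, 334.9, 14), (159, 343.5, 6), (164, 343.5, 6), (169, 343.5, 6), (174, 343.5, 6), (179,)]
side now [(144, 336.0, 7), (149, 335.0, 8), (154, 333.0, 8), (159, 342.5, 4), (164, 341.5, 6), (169, 341.5, 6), (174, 341.5, 6), (179,)]
tcp [[341.9 153.8]]
scene ini [(178, 255.0, 3), (182,), (186,), (190,), (194,), (198,), (202,)]
scene now [(178,), (182,), (186,), (190,), (194,), (198,), (202,)]
tcp [[255.2 184.5]]
```

```bash
python3 -m inch '[0,0,0.2,0,0,0,0.2,0,0,0,0.1,0,0,0,0,0,0,0,0,0]' | sed -n '2p;4p'
python3 -m inch '[0,0,0,0,0,0,0,0,0,0,0,0,0,0,0,0,0,0,0,0]' | sed -n '2p;4p'; python3 hl.py | grep side -A2 | head -3
```

```text
tcp_pos: [0.5826, -0.2022, 0.1614]
wrist_force: [-1.8, 0.8, -1.5]
tcp_pos: [0.5827, -0.2022, 0.1616]
wrist_force: [-2.6, 0.2, -1.3]
side ini [(144, 334.8, 16), (149, 334.8, 16), (154, 334.9, 14), (159, 343.5, 6), (164, 343.5, 6), (169, 343.5, 6), (174, 343.5, 6), (179,)]
side now [(144, 337.5, 6), (149, 335.0, 8), (154, 334.3, 9), (159, 343.0, 3), (164, 341.5, 6), (169, 341.5, 6), (174, 341.5, 6), (179,)]
tcp [[341.9 155.3]]
```

```bash
python3 -m inch '[0,0,0.1,0,0,0,0.1,0,0,0,0.1,0,0,0,0,0,0,0,0,0]' | sed -n '2p;4p'
python3 -m inch '[0,0,0.1,0,0,0,0.1,0,0,0,0.1,0,0,0,0,0,0,0,0,0]' | sed -n '2p;4p'
```

```text
tcp_pos: [0.5826, -0.2022, 0.1587]
wrist_force: [-2.9, 1.0, 0.1]
tcp_pos: [0.5829, -0.2023, 0.1558]
wrist_force: [-3.3, 0.2, 1.9]
```

```bash
python3 hl.py | grep "side now"
python3 - <<'E'
from h import *
I=eyes.camera_info("side");s=get_state();r=rot(s["orientation"]);g=s["tcp_pos"]-r.apply([0,0,.008])
for t in(-8,0,8):
    a=np.radians(t);print(t,proj(I,[g+r.apply([-l*np.sin(a),0,l*np.cos(a)]) for l in(0,.03,.06,.08)]).round(1).tolist())
E
python3 -m inch '[0,0,0,0,0,0,0,0,0,0,0,0,0,0,0,0,0,0,0,0]' -0.2 20
```

```text
side now [(144, 336.6, 5), (149, 335.0, 8), (154, 334.3, 9), (159, 343.0, 3), (164, 341.5, 6), (169, 341.5, 6), (174, 341.5, 6), (179,)]
-8 [[341.9, 154.6], [342.7, 163.8], [343.4, 172.8], [343.9, 178.8]]
0 [[341.9, 154.6], [341.8, 163.4], [341.8, 172.0], [341.8, 177.7]]
8 [[341.9, 154.6], [341.0, 162.8], [340.2, 170.9], [339.7, 176.2]]
clock: 26.15
tcp_pos: [0.5832, -0.2024, 0.1558]
orientation: [0.0, 0.18, 0.984, -0.0]
wrist_force: [-0.5, 0.6, -0.2]
finger_gap: 0.0343
grip_force: 0.0
```

The side view shows the handle at 0° (within about 2°) before the release. I'll open fully and rise.

```bash
python3 -m inch '[0,0,0,0,0,0,0,0,0,0,0,0,0,0,0,0,0,0,0,0]' 1 20 | sed -n '4,6p'; python3 hl.py
python3 -m inch '[0,0,-0.5,0,0,0,-1,0,0,0,-2,0,0,0,-3,0,0,0,-3,0]' | sed -n '2p;4p'
python3 -m inch '[0,0,-3,0,0,0,-3,0,0,0,-2,0,0,0,0,0,0,0,0,0]'; python3 hl.py; python3 pot.py
python3 - <<'E'
from h import *
im=eyes.read_camera("wrist").astype(int);W=eyes.camera_info("wrist")
m=((im[:,:,0]>190)&(im[:,:,0]>im[:,:,2]*1.4)&(im[:,:,1]>im[:,:,0]*.7)).astype(np.uint8)
n,l,st,c=cv2.connectedComponentsWithStats(m)
for k in 1+np.argsort(-st[1:,4])[:3]: print(st[k],c[k].round(1))
print(proj(W,[[.58,-.2013,.206],[.574,-.199,.07]]).round(1))
E
```

```text
wrist_force: [0.1, 0.5, -0.1]
finger_gap: 0.0854
grip_force: 0.0
side ini [(144, 334.8, 16), (149, 334.8, 16), (154, 334.9, 14), (159, 343.5, 6), (164, 343.5, 6), (169, 343.5, 6), (174, 343.5, 6), (179,)]
side now [(144, 341.0, 5), (149, 340.5, 6), (154, 338.3, 7), (159, 340.5, 6), (164, 340.5, 6), (169, 340.5, 6), (174, 341.0, 5), (179,)]
scene ini [(178, 255.0, 3), (182,), (186,), (190,), (194,), (198,), (202,)]
scene now [(178,), (182,), (186,), (190,), (194,), (198,), (202,)]
tcp_pos: [0.5822, -0.202, 0.252]
wrist_force: [1.0, -0.5, 0.9]
clock: 27.5
tcp_pos: [0.5834, -0.2026, 0.3331]
orientation: [0.002, 0.18, 0.984, -0.001]
wrist_force: [0.1, 0.3, -0.3]
finger_gap: 0.0855
grip_force: 0.0
side ini [(144, 334.8, 16), (149, 334.8, 16), (154, 334.9, 14), (159, 343.5, 6), (164, 343.5, 6), (169, 343.5, 6), (174, 343.5, 6), (179,)]
side now [(144, 335.4, 13), (149, 334.0, 16), (154, 334.1, 14), (159, 341.5, 6), (164, 341.5, 6), (169, 341.5, 6), (174, 341.5, 6), (179,)]
scene ini [(178, 255.0, 3), (182,), (186,), (190,), (194,), (198,), (202,)]
scene now [(178, 253.0, 5), (182,), (186,), (190,), (194,), (198,), (202,)]
side [330, 176, 28, 32, 604] [343.1 193. ]
side [330, 176, 29, 32, 603] [344.1 193.1]
scene [249, 195, 26, 28, 201] [263.7 207.5]
scene [249, 195, 26, 28, 168] [267.1 208.8]
[340  78 117  48 998] [390.9 102. ]
[ 40  68 113  62 610] [94.2 99.3]
[285 308  94  36 523] [340.6 328.2]
[[313.3 185. ]
 [313.4 149.8]]
```

```bash
python3 -m inch '[0,0,0,0,0,0,0,0,0,0,0,0,0,0,0,0,0,0,0,0]' | sed -n '1p;4p'; python3 hl.py | grep now
python3 - <<'E'
from h import *
W=eyes.camera_info("wrist");im=eyes.read_camera("wrist").astype(int)[140:240,260:380]
m=((im[:,:,0]>190)&(im[:,:,0]>im[:,:,2]*1.3)&(im[:,:,1]>im[:,:,0]*.7)&(im[:,:,1]<im[:,:,0]*.95)).astype(np.uint8)
n,l,st,c=cv2.connectedComponentsWithStats(m);k=1+st[1:,4].argmax();u=c[k]+[260,140];print(st[k],u,plane(W,u,.206))
E
```

```text
clock: 28.17
wrist_force: [0.9, -0.6, -0.0]
side now [(144, 335.4, 13), (149, 334.0, 16), (154, 334.1, 14), (159, 341.5, 6), (164, 341.5, 6), (169, 341.5, 6), (174, 341.5, 6), (179,)]
scene now [(178, 253.0, 5), (182,), (186,), (190,), (194,), (198,), (202,)]
[ 42  38  24  28 504] [313.79761905 191.875     ] [ 0.58625272 -0.20334089  0.206     ]
```

```bash
python3 -c "
from workcell import env
print(env.hand_in())"
```

```text
the job is handed in; nothing more can be done
None
```

I scrubbed the cup with three down-strokes, each felt at about 6–9 N along the axis; the brush stands upright and released in the terracotta pot, and I handed the job in at about 28 s (no verdict was returned).

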